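# File the edges of a batch of bookend blanks and rack them in the drawer

## Robot

A 7-joint arm with a two-finger parallel gripper is mounted at the origin on the work surface. World frame = base frame: x ahead of the robot, y to its left, z up, the work surface at z = 0. Lengths are in m, angles in rad, forces in N, time in s.
With the tool pointing down it reaches from about 0.425 to 0.825 m from the base axis. Payload 3.6 kg.
Tool frame: the origin (TCP) lies where the fingers leave the gripper's body, on its centre line; the fingertips stand 73 mm ahead of it and the grasp point (between the pads) lies 54 mm ahead of it; x points along the fingers, y is the direction in which the jaws open and shut, and the axes are right-handed (so a half turn about x gives the same grasp; the last joint's range is limited). The gripper opens to 85 mm and grips with 20 to 120 N. Pads are 22 mm wide; open, the fingers measure 114 mm over their backs; the gripper's body (76 mm by 85 mm) begins 54 mm behind the grasp point. The pads swing forward as they close: fully open they stand 13 mm farther back than shut.
Start: joints at [-1.317, 0.615, -0.013, 1.423, 0.008, 1.103, -0.04], TCP at [0.179, 0.625, 0.304] pointing down, gripper open.
Joint ranges: [-3.12, 3.12], [-0.3, 2.06], [-1.34, 1.32], [0.26, 2.42], [-1.36, 4.5], [0.01, 1.98], [-2.84, 2.84]. Speed limits (rad/s): [2.79, 2.79, 3.14, 3.14, 3.14, 3.14, 3.14].

## Interface

Orientations are given as a unit quaternion [x, y, z, w].
In Python, from station import arm, snapshot, camera_info, ticket gives the robot as it stands. Calls block until the motion is done:
- arm.movep(position, orientation): joint-space move of the TCP to a pose.
- arm.line_to(position, velocity=0.15, ori=None): straight line of the TCP; ori=None keeps the orientation; velocity is the mean speed in m/s.
- arm.move_j(angles): joint-space move.
- arm.move_gripper(opening, effort=None): opening from 0.0 (shut) to 1.0 (fully open); effort is the grip in N (None keeps the last); returns when the fingers have stopped.
- arm.pause(seconds).
- arm.ik(position, orientation): joint angles nearest the present ones, or None.
- snapshot(name): name is "side" or "top" or "wrist"; returns the picture (384x512x3 uint8, blue, green, red); there is no depth.
- camera_info(name): a dict with "fx", "fy", "cx", "cy" (pixels), "dist_coeffs" ([k1, k2, p1, p2, k3] as OpenCV has them; the pictures are not rectified), "R" (3x3) and "t" (3): a world point X has camera coordinates R X + t; the wrist camera has in their place "T_tool_cam" (4x4, takes a point from camera to tool coordinates, whose origin is the TCP and whose axes are the tool frame's). Camera axes: x right, y down, z forward; pixel columns grow to the right and rows downward; lengths in m; the calibration is good to about 2 mm. A picture is of the moment at which its call begins: read the wrist's pose just before it. camera_info takes no time and is no camera call.
A pose or a line that the arm cannot do raises arm.MotionError and nothing moves.
- ticket.finish_job(): hands the job in, once; it reports no verdict.
Readings, each from a call of its own:
- arm.read_time(): time.
- arm.read_joint_positions(): joint angles.
- arm.read_dq(): joint speeds.
- arm.read_effort(): joint torques, N m.
- arm.read_tool_pos(): TCP position.
- arm.read_eef_rot(): TCP orientation.
- arm.read_ft_force(): force on the tool from outside, world axes, zero at the start.
- arm.read_wrist_torque(): the same for the moment, N m.
- arm.read_opening(): opening from 0.0 (shut) to 1.0 (fully open).
Only numpy, scipy, OpenCV 4.12 (cv2) and the standard library are available. Lean on these libraries where they do the work, as an engineer would, in place of code of your own. Each camera call takes 0.05 s, during which the arm holds its last target.

## Task

Take the file and give the top edge of every blank standing in the sprung jig, working from left to right as the robot sees them, two forward strokes under light pressure, each with the file lying lengthways across the edge and pushed away from the robot until its middle is well past the edge; between strokes lift the file clear and bring it back through the air until its middle is well short of the edge again, never dragging it backward on the edge. Lay the file back along its cork mat, pull the drawer out to its stop and stand each filed blank, straight edge up, in a groove of the rack in the drawer; leave the drawer out. Leave the other things on the bench alone.

Things in the scene. Friction and masses are not known exactly. Their poses are not given: they have to be found in the camera images.
- blank1: D-shaped bookend blank of black acrylic with orange half-round label, standing in the jig's left slot, straight edge up. 12 mm thick (own x), 100 mm wide (own y), 70 mm high (own z), lower corners rounded off (foot 66 mm wide), 90 g. Origin: centre of its underside. Starts with its x along the jig's x. Any one of the three blanks may be absent.
- blank2: The same kind of blank, in the middle slot of the jig.
- blank3: The same kind of blank, in the right slot of the jig.
- file: Flat file in a wooden holder, on the cork mat, cutting face down: steel blade 200 mm (own x) by 28 mm (own y), 8 mm thick; on it, centred, an upright wooden grip rail 120 mm long, 18 mm thick (own y), from 8 to 48 mm above the cutting face. About 250 g; either end may lead. Origin: centre of the cutting face (underside).
- file_mid (a point): The middle of the file's cutting face (same point as the file's origin).
- mat: Cork mat, 290 mm (own x) by 120 mm (own y), 3 mm thick, fixed to the bench; the file's place, along the mat's length. Origin: centre of its underside, on the bench.
- jig: Fixed base of the sprung filing jig, 110 x 350 mm. Origin: centre of its underside. Own x is the forward (cutting) direction, away from the robot; own y runs left along the row. On it a wooden bed with one groove along y (13.5 mm wide, walls up to 60 mm above the bench) holds the blanks in a row, 22 mm deep; their straight top edges are 108 mm above the bench.
- slot1 (a point): Floor of the jig's left slot, 112 mm left of the middle one, 38 mm above the bench (bed unloaded); a blank may stand 8 mm off along the groove. The bed is sprung: it yields up to 12 mm down (from 1 to 3 N, then 0.6 N per mm) and is carried up to 12 mm forward or backward by the file's drag (0.4 N per mm), and springs back.
- slot2 (a point): Floor of the jig's middle slot. Pressing the file 4 to 6 mm below the free height of a blank's edge is plenty for a stroke; lift it 20 mm or more for the return.
- slot3 (a point): Floor of the jig's right slot.
- drawer (a joint): How far the drawer is pulled out, in m: 0 shut, 0.225 at its stop; the drawer of a grey cabinet (fixed, 280 mm deep, 170 wide, 105 high, front roughly to the robot). It slides along the handle point's own -x, with about 1.5 N of friction. May start up to 30 mm open.
- handle (a point): Middle of the drawer's bar handle, 80 mm above the bench: own x points into the cabinet, y along its front. A round steel bar along y, 90 mm long between two end posts, 35 mm in front of the drawer front (which reaches up to about 102 mm above the bench).
- groove1 (a point): Middle of the floor of the front groove of the rack in the drawer, 18 mm above the bench; axes as the handle's. Two more grooves lie 60 and 120 mm farther along own x. Each is 20 mm wide (x), 32 mm deep between wooden ridges, 132 mm long (y); one blank stands in each, straight edge up, and may lean. Drawer side walls 45 mm high. The rear grooves come out from under the cabinet's top only as the drawer is pulled out.
- record: Bystander: black disc record, 120 mm across, lying flat nearest the robot. Origin under its centre.
- tape: Bystander: roll of brown tape, 76 mm across, 24 mm high, lying flat. Origin under its centre.
- driver: Bystander: screwdriver with black handle, 180 mm, lying down.
- spray: Bystander: metal can, 64 mm across, 190 mm high.
- mug: Bystander: white mug, 80 mm across, 80 mm high.
- glue: Bystander: white glue bottle, 56 mm across, 150 mm high.
- sander: Bystander: cork sanding block, 90 x 50 x 28 mm.
There are look-alikes about, which are no part of the job. What is shaped like the blank2 but green is not meant.

How it is judged:
By the outcome, as a careful person would: the job done as asked, in the order asked, and still so for the second after the job is handed in, with the robot touching nothing.
Of blank1, blank2, blank3 only 2 to 3 are there at a start; the rules pass over those that are not, and their reading is None.
At some moment in a run one of file may be knocked a few centimetres aside while the robot is not near it.
It also fails if it takes over 210 s, if anything falls off the work surface, if the arm or the gripper's body presses on something with over 40 N, if the wrist force passes 120 N, or if a joint passes its speed limit or range.

## Working session

There is one attempt and no reset: what is moved stays moved. The work goes in short steps, each a Python script; the robot and the scene stay as the last script left them, time stands still between calls to the robot, and variables do not carry over. Pictures are saved under pics/ and viewed, and the job is handed in when it is done.

```bash
ls; mkdir -p pics; python3 - <<'E'
from station import arm, snapshot, camera_info, ticket
import cv2
for n in ("top","side","wrist"):
    cv2.imwrite(f"pics/{n}0.png",cv2.resize(snapshot(n),(800,600),interpolation=cv2.INTER_CUBIC))
    c=camera_info(n);print(n,c)
print(arm.read_time(),arm.read_tool_pos(),arm.read_eef_rot())
E
```

```text
pics
top {'fx': 445.90216376044344, 'fy': 445.90216376044344, 'cx': 255.1686957836005, 'cy': 192.3527951097154, 'dist_coeffs': array([-0.09532494,  0.        ,  0.        ,  0.        ,  0.        ]), 'R': array([[ 0.02138839, -0.99974885,  0.00669189],
       [-0.99610631, -0.0218821 , -0.08540141],
       [ 0.08552639, -0.00483924, -0.99632415]]), 't': array([-0.02546967,  0.5542955 ,  1.30096218])}
side {'fx': 347.98089081525853, 'fy': 347.98089081525853, 'cx': 258.40017965451347, 'cy': 194.25569450303195, 'dist_coeffs': array([-0.0696787,  0.       ,  0.       ,  0.       ,  0.       ]), 'R': array([[ 0.73531646, -0.67772025, -0.00222904],
       [-0.48749421, -0.52663346, -0.69642415],
       [ 0.47080686,  0.51317878, -0.71762695]]), 't': array([-0.40946128,  0.30048903,  0.73050023])}
wrist {'fx': 291.2044421935408, 'fy': 291.2044421935408, 'cx': 258.13071260816315, 'cy': 190.60987316136277, 'dist_coeffs': array([-0.04992398,  0.        ,  0.        ,  0.        ,  0.        ]), 'T_tool_cam': array([[ 5.88584309e-04, -2.90341689e-01,  9.56922858e-01,
        -7.02690313e-02],
       [ 9.99999742e-01,  5.65689275e-04, -4.43443244e-04,
         1.16818694e-03],
       [-4.12570938e-04,  9.56922872e-01,  2.90341947e-01,
        -7.38494135e-02],
       [ 0.00000000e+00,  0.00000000e+00,  0.00000000e+00,
         1.00000000e+00]])}
0.15 [0.17934699 0.62432165 0.30300974] [ 0.09789923  0.70031026 -0.09927576  0.70008971]
```

View pics/top0.png

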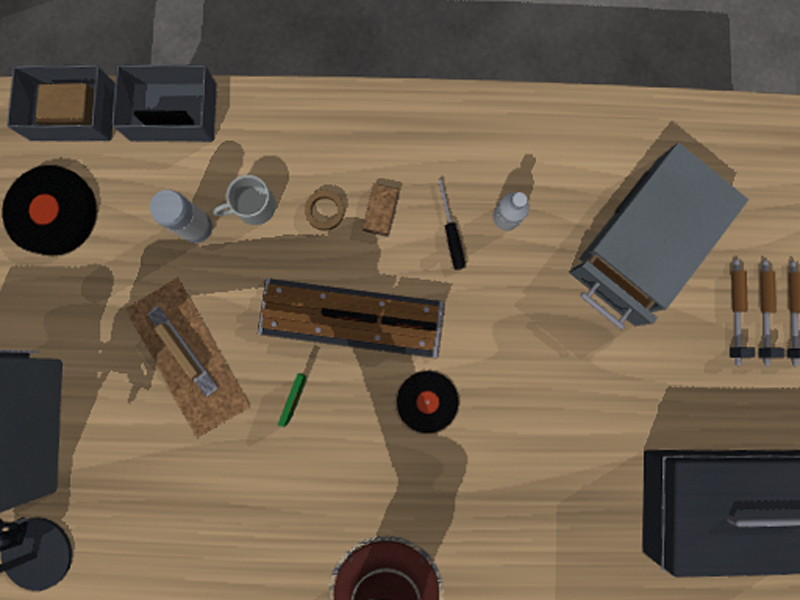

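View pics/side0.png

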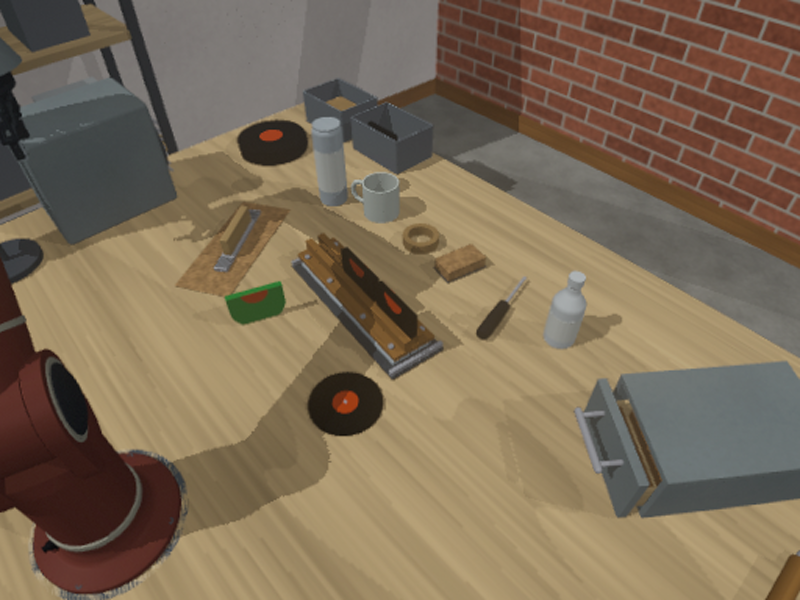

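View pics/wrist0.png

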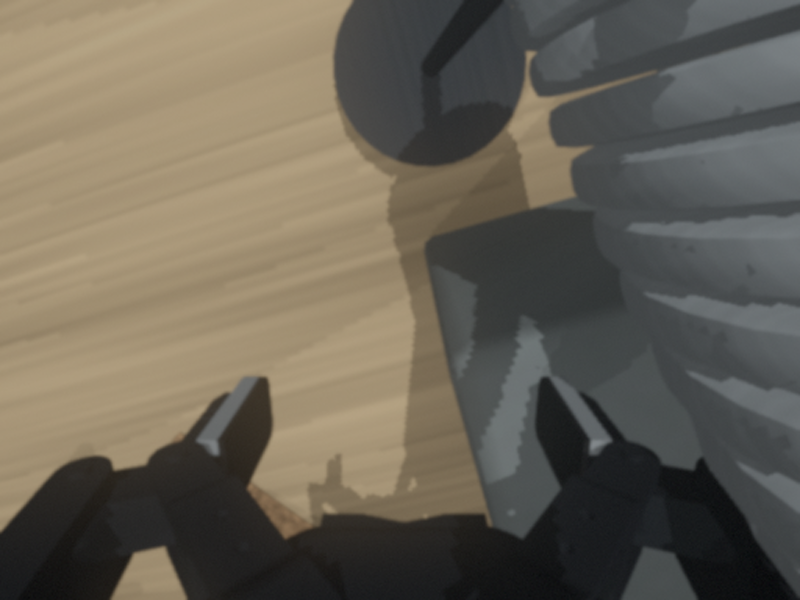

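The top view shows two blanks in the jig (middle and right; left slot empty), the green look-alike at (292,400), the file on its mat at about (185,350), and the drawer cabinet at (650,240) with the drawer slightly open. Next I'll zoom in for measurement.

```bash
cat > h.py <<'E'
import numpy as np, cv2
from scipy.spatial.transform import Rotation as Rn
from station import arm, snapshot, camera_info, ticket
def campose(n):
    c=camera_info(n); K=np.array([[c['fx'],0,c['cx']],[0,c['fy'],c['cy']],[0,0,1]]); D=np.array(c['dist_coeffs'])
    if n=='wrist':
        p=np.array(arm.read_tool_pos()); R=Rn.from_quat(arm.read_eef_rot()).as_matrix()
        T=np.eye(4);T[:3,:3]=R;T[:3,3]=p; T=T@c['T_tool_cam']; Rc=T[:3,:3].T; t=-Rc@T[:3,3]
    else: Rc=np.array(c['R']);t=np.array(c['t'])
    return K,D,Rc,t
def cast(px,z,cp):
    K,D,R,t=cp
    u=cv2.undistortPoints(np.array(px,float).reshape(-1,1,2),K,D).reshape(-1,2)
    d=np.c_[u,np.ones(len(u))]@R; o=-R.T@t
    return o+d*((z-o[2])/d[:,2])[:,None]
def proj(X,cp):
    K,D,R,t=cp
    return cv2.projectPoints(np.array(X,float).reshape(-1,1,3),cv2.Rodrigues(R)[0],t,K,D)[0].reshape(-1,2)
def crop(im,x0,y0,x1,y1,f,name):
    cv2.imwrite(f'pics/{name}.png',cv2.resize(im[y0:y1,x0:x1],None,fx=f,fy=f,interpolation=cv2.INTER_CUBIC))
E
python3 - <<'E'
from h import *
im=snapshot('top'); cv2.imwrite('pics/top_raw.png',im)
crop(im,155,165,295,240,5.7,'jig')
crop(im,75,165,175,290,4.8,'file')
crop(im,355,80,485,220,4.2,'cab')
E
```

```text
(no output)
```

View pics/jig.png

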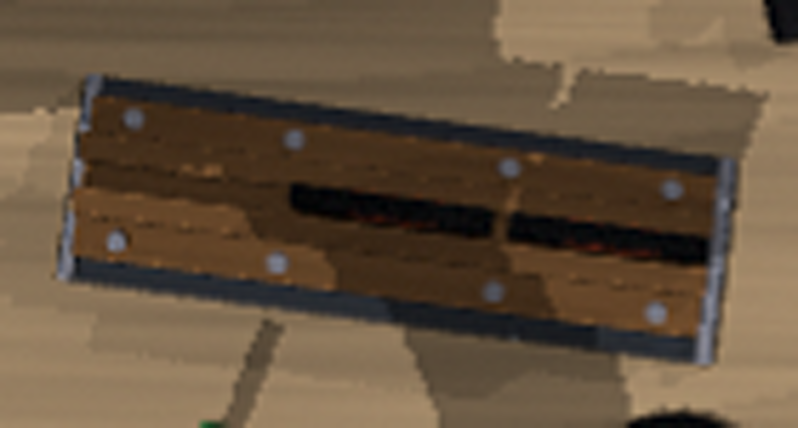

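View pics/file.png

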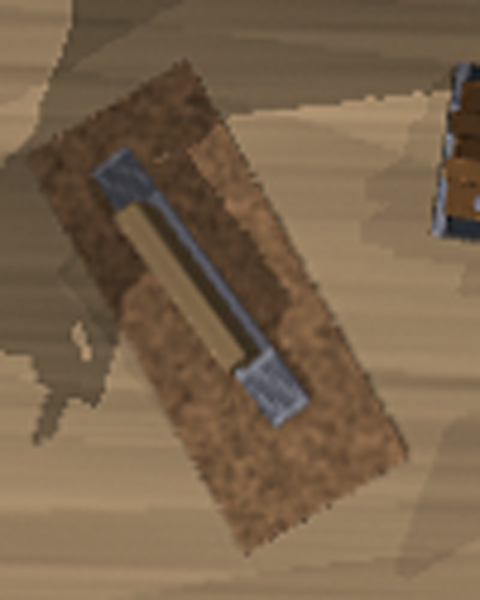

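View pics/cab.png

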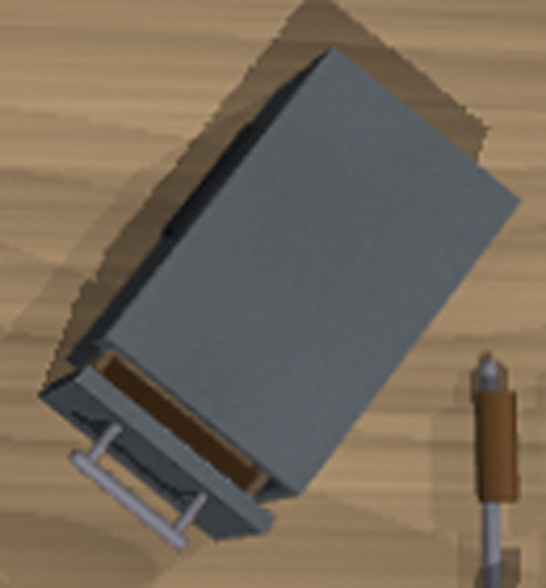

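```bash
python3 - <<'E'
from h import *
cp=campose('top'); np.set_printoptions(precision=4,suppress=True)
def c(px,x0,y0,f,z): 
    q=(np.array(px,float)+.5)/f-.5+[x0,y0]; return cast(q,z,cp)[:,:2]
print('cam',-cp[2].T@cp[3])
print('jig top-far edge blanks L2,R2,L3,R3',c([(292,184),(493,210),(511,213),(709,236)],155,165,5.7,.108))
print('jig base corners z.0?',c([(88,76),(733,158),(708,363),(62,276)],155,165,5.7,.02))
print('screws',c([(134,119),(294,139),(510,167),(672,190),(117,241),(277,263),(493,291),(656,313)],155,165,5.7,.06))
f=c([(93,173),(127,148),(309,400),(276,427)],75,165,4.8,.011); print('file',f,f.mean(0))
m=c([(27,151),(187,60),(408,457),(247,554)],75,165,4.8,.003); print('mat',m,m.mean(0))
k=c([(105,346),(333,48),(520,200),(296,496)],355,80,4.2,.105); print('cab',k)
h=c([(74,457),(184,546)],355,80,4.2,.08); print('handle',h,h.mean(0))
f=c([(80,368),(273,518)],355,80,4.2,.102); print('front',f)
E
```

```text
cam [ 0.4414 -0.007   1.3437]
jig top-far edge blanks L2,R2,L3,R3 [[ 0.5319  0.1239]
 [ 0.5213  0.0255]
 [ 0.5201  0.0167]
 [ 0.5109 -0.0799]]
jig base corners z.0? [[ 0.5928  0.2424]
 [ 0.557  -0.097 ]
 [ 0.4498 -0.0857]
 [ 0.4875  0.2521]]
screws [[ 0.5667  0.2105]
 [ 0.5583  0.1286]
 [ 0.5465  0.0187]
 [ 0.5366 -0.0636]
 [ 0.5045  0.2169]
 [ 0.4952  0.1353]
 [ 0.4835  0.0258]
 [ 0.4742 -0.0567]]
file [[0.5199 0.4737]
 [0.5362 0.4525]
 [0.3816 0.3299]
 [0.3643 0.35  ]] [0.4505 0.4015]
mat [[0.5334 0.5203]
 [0.5937 0.4193]
 [0.3475 0.2682]
 [0.2843 0.3677]] [0.4397 0.3939]
cab [[ 0.6418 -0.3637]
 [ 0.8554 -0.5275]
 [ 0.7525 -0.6595]
 [ 0.5431 -0.4947]]
handle [[ 0.5686 -0.3489]
 [ 0.5092 -0.4254]] [ 0.5389 -0.3872]
front [[ 0.6268 -0.3473]
 [ 0.5281 -0.4797]]
```

```bash
cat >> h.py <<'E'
def down(deg):
    a=np.radians(deg);c,s=np.cos(a),np.sin(a)
    return Rn.from_matrix(np.array([[0,c,s],[0,s,-c],[-1,0,0]])).as_quat()
FW=np.array([.9943,-.1065,0]); JY=np.array([.1065,.9943,0])
E
python3 - <<'E'
from h import *
np.set_printoptions(precision=2,suppress=True)
R=Rn.from_quat(arm.read_eef_rot()).as_matrix();print(R)
for nm,p,ang in [('file',(.45,.40,.10),38.5+90),('file-s',(.45,.082,.17),83.9),('file-e',(.59,.067,.17),83.9),('b3s',(.44,-.024,.17),83.9),('b2grasp',(.52,.075,.14),-6.1),('handle',(.539,-.387,.134),-37.9),('handleout',(.375,-.26,.134),-37.9),('g3',(.58,-.42,.13),-37.9)]:
    for a in (ang,ang-180):
        q=arm.ik(p,down(a)); print(nm,a,None if q is None else np.array(q))
E
```

```text
[[-0.    0.28  0.96]
 [-0.    0.96 -0.28]
 [-1.   -0.    0.  ]]
file 128.5 [-0.63  0.8  -0.22  1.75  0.27  0.62  1.24]
file -51.5 [-1.02  0.84  0.42  1.76 -0.52  0.66 -1.19]
file-s 83.9 [-0.21  0.53 -0.02  2.11  0.02  0.5   1.21]
file-s -96.1 [-0.61  0.59  0.56  2.12 -0.58  0.58 -1.3 ]
file-e 83.9 [-0.14  0.68 -0.01  1.74  0.01  0.72  1.3 ]
file-e -96.1 [-0.56  0.79  0.7   1.75 -0.65  0.85 -1.23]
b3s 83.9 [-0.02  0.51  0.04  2.16 -0.04  0.47  1.51]
b3s -96.1 [-0.34  0.56  0.51  2.16 -0.53  0.54 -1.11]
b2grasp -6.1 [-0.39  0.67  0.32  1.96 -0.37  0.57  0.07]
b2grasp -186.1 [ 0.07  0.68 -0.4   1.94  0.45  0.6   2.42]
handle -37.9 [ 0.26  0.9   0.63  1.56 -0.63  0.89  0.45]
handle -217.9 [ 0.75  0.83 -0.29  1.54  0.29  0.81  2.83]
handleout -37.9 [ 0.11  0.7   0.69  2.15 -0.85  0.58  0.77]
handleout -217.9 [ 0.87  0.64 -0.46  2.13  0.59  0.5   2.44]
g3 -37.9 [ 0.28  0.98  0.65  1.38 -0.65  1.    0.41]
g3 -217.9 [ 0.76  0.91 -0.33  1.36  0.33  0.92  2.83]
```

```bash
python3 - <<'E'
from h import *
arm.movep((.30,.50,.30),down(110))
arm.movep((.43,.385,.26),down(128.5))
cp=campose('wrist'); im=snapshot('wrist'); np.savez('cpw1.npz',K=cp[0],D=cp[1],R=cp[2],t=cp[3])
cv2.imwrite('pics/w1.png',cv2.resize(im,(800,600),interpolation=cv2.INTER_CUBIC)); cv2.imwrite('pics/w1raw.png',im)
print(proj([[.4505,.4015,.003]],cp)*1.5625, arm.read_time())
cv2.imwrite('pics/t1.png',cv2.resize(snapshot('top'),(800,600)))
E
```

```text
[[397.60354401 297.37725267]] 1.775
```

View pics/w1.png

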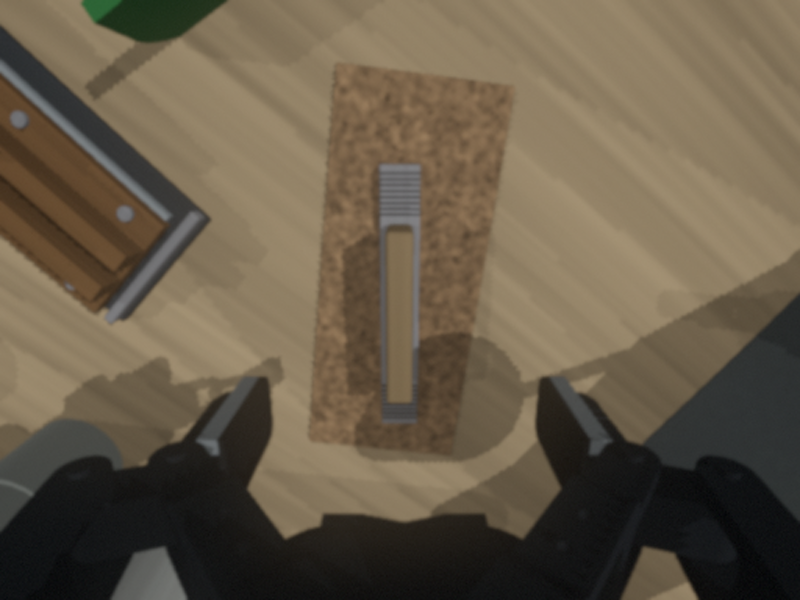

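View pics/t1.png

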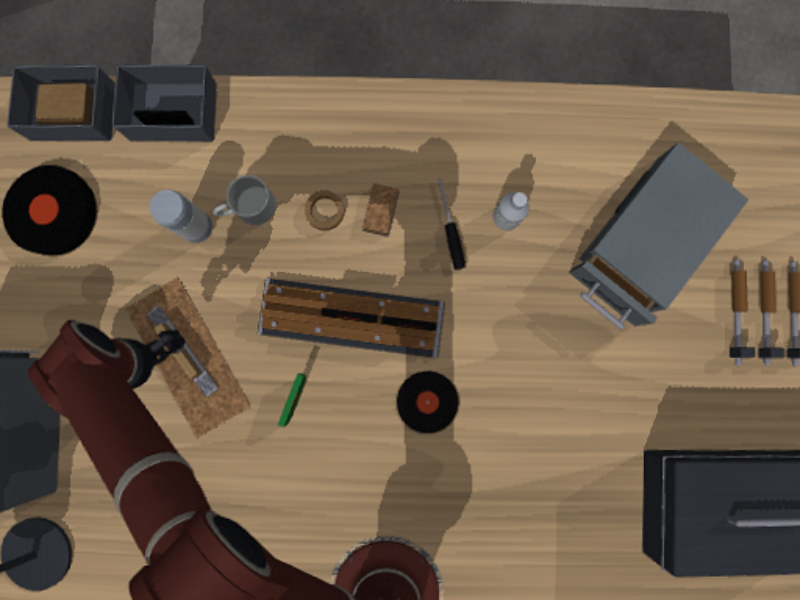

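The wrist picture shows the file upright in the image, blade corners near (378,165), (421,165), (415,423), (382,423), and mat corners at (334,63), (514,85), (455,455), (309,440).

```bash
python3 - <<'E'
from h import *
np.set_printoptions(precision=4,suppress=True)
cp=campose('wrist'); s=1.5625
f=cast(np.array([(378,165),(421,165),(415,423),(382,423)])/s,.011,cp)[:,:2]
d=(f[0]+f[1]-f[2]-f[3])/2; print(f.mean(0),np.linalg.norm(d),np.degrees(np.arctan2(d[1],d[0])))
r=cast(np.array([(386,226),(413,226),(411,403),(388,403)])/s,.051,cp)[:,:2]
d=(r[0]+r[1]-r[2]-r[3])/2; print(r.mean(0),np.linalg.norm(d),np.degrees(np.arctan2(d[1],d[0])))
f=cast(np.array([(334,63),(514,85),(455,455),(309,440)])/s,.003,cp)[:,:2]
d=(f[0]+f[1]-f[2]-f[3])/2; print('mat',f.mean(0),np.linalg.norm(d),np.degrees(np.arctan2(d[1],d[0])))
E
```

```text
[0.4522 0.4054] 0.1993721303168302 -141.54888496489627
[0.4496 0.4041] 0.12230686139704096 -141.31928068000713
mat [0.4397 0.3972] 0.28881702096423856 -147.4851348231821
```

```bash
python3 - <<'E'
from h import *
q=down(128.5)
arm.movep((.4505,.4035,.17),q)
cp=campose('top')
arm.line_to((.4505,.4035,.091),.1)
print(arm.read_tool_pos(),arm.read_ft_force())
arm.move_gripper(0.0,effort=90)
print(arm.read_opening(),arm.read_tool_pos(),arm.read_ft_force())
arm.line_to((.4505,.4035,.20),.15)
print(arm.read_ft_force(),arm.read_wrist_torque(),arm.read_opening(),arm.read_time())
cpw=campose('wrist');im=snapshot('wrist')
cv2.imwrite('pics/w2.png',cv2.resize(im,(800,600),interpolation=cv2.INTER_CUBIC))
E
```

```text
[0.45087977 0.40387238 0.09170826] [-0.06797649 -0.99248966  0.47089324]
0.2007591640972842 [0.45072652 0.40359545 0.0913621 ] [ 0.37351112 -0.93470324  2.48957556]
[ 0.0387724   0.51790663 -3.25805188] [-0.01027457  0.05668344 -0.01883978] 0.19756679552061904 4.7417
```

View pics/w2.png

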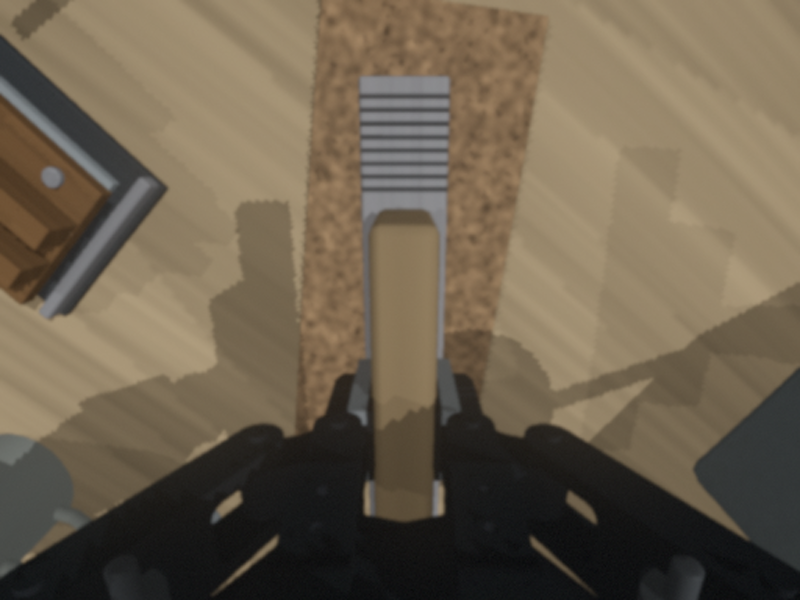

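```bash
python3 - <<'E'
from h import *
np.set_printoptions(precision=4,suppress=True)
cp=campose('wrist'); p=np.array(arm.read_tool_pos()); print(p)
f=cast(np.array([(360,76),(450,76)])/1.5625,p[2]-.0804,cp)
R=Rn.from_quat(arm.read_eef_rot()).as_matrix()
print((f-p)@R)
# go to jig for blank2
E0=np.array([.5206,.0753,0])  # edge centre
off=.0884
s=E0-.07*FW; s[2]=.16+off
arm.movep((.45,.30,.26),down(105))
arm.movep(s,down(83.9))
print(arm.read_tool_pos(),arm.read_ft_force(),arm.read_time())
cp=campose('wrist');im=snapshot('wrist')
cv2.imwrite('pics/w3.png',cv2.resize(im,(800,600),interpolation=cv2.INTER_CUBIC))
cv2.imwrite('pics/s3.png',cv2.resize(snapshot('side'),(800,600)))
E
```

```text
[0.4498 0.4027 0.1985]
[[ 0.0807 -0.0127 -0.098 ]
 [ 0.0807  0.0148 -0.098 ]]
[0.4516 0.0853 0.2484] [ 0.659   0.7231 -3.1057] 6.2167
```

View pics/w3.png

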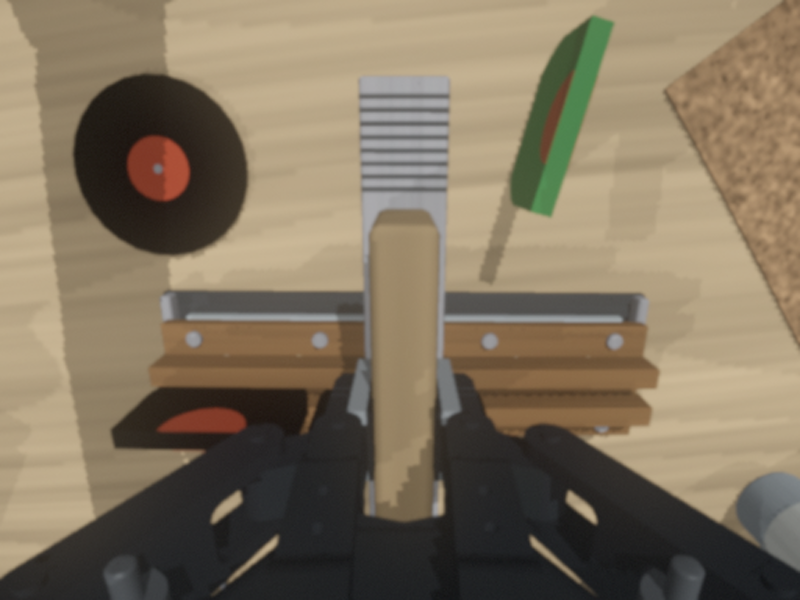

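View pics/s3.png

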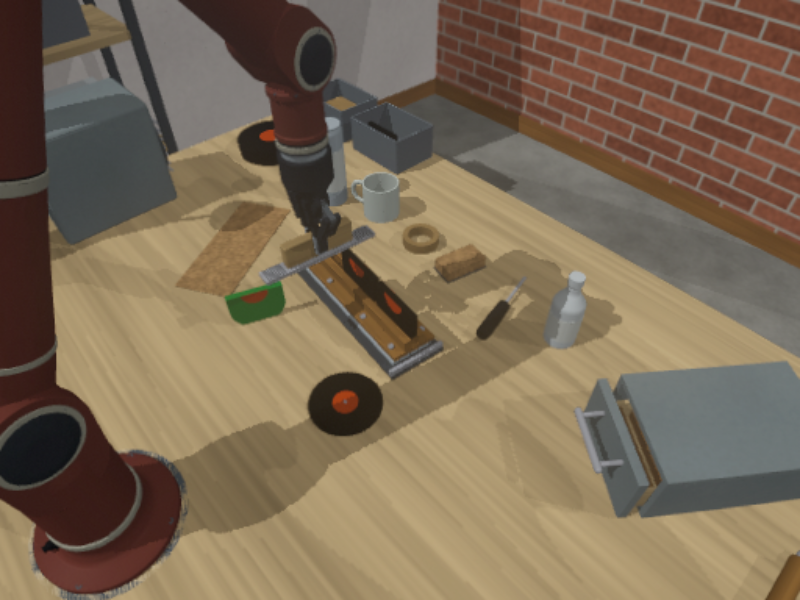

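```bash
cat >> h.py <<'E'
OFF=.0884
def strokes(E0,face=.103,n=2,b=-.072,e=.08):
    f0=np.array(arm.read_ft_force())
    for i in range(n):
        P=lambda d,z: tuple(np.array([E0[0],E0[1],0])+d*FW+np.array([0,0,z+OFF]))
        arm.line_to(P(b,.135),.2)
        arm.line_to(P(b,.112),.1)
        arm.line_to(P(b,face),.04); arm.pause(.15)
        print('down',np.round(arm.read_tool_pos(),4),np.round(arm.read_ft_force()-f0,2))
        arm.line_to(P(.02,face),.1)
        print('mid',np.round(arm.read_tool_pos(),4),np.round(arm.read_ft_force()-f0,2))
        arm.line_to(P(e,face),.1); arm.pause(.1)
        print('end',np.round(arm.read_tool_pos(),4),np.round(arm.read_ft_force()-f0,2))
        arm.line_to(P(e,.142),.12)
        arm.line_to(P(b,.142),.2)
        arm.pause(.2)
    print('free',np.round(arm.read_ft_force()-f0,2),arm.read_opening(),arm.read_time())
E
python3 - <<'E'
from h import *
arm.line_to(tuple(np.array([.5206,.0753,0])-.072*FW+[0,0,.142+OFF]),.1); arm.pause(.3)
print(arm.read_tool_pos())
strokes((.5206,.0753),n=1)
cv2.imwrite('pics/w4.png',cv2.resize(snapshot('wrist'),(800,600),interpolation=cv2.INTER_CUBIC))
E
```

```text
[0.44929573 0.08307418 0.23082009]
down [0.4497 0.0832 0.192 ] [ 0.35 -0.69  6.49]
mid [0.5392 0.0728 0.191 ] [-4.06 -1.59  6.05]
end [0.5993 0.0671 0.1914] [-3.12  0.07  7.08]
free [ 1.16 -0.09  0.09] 0.1996709208186412 11.6083
```

View pics/w4.png

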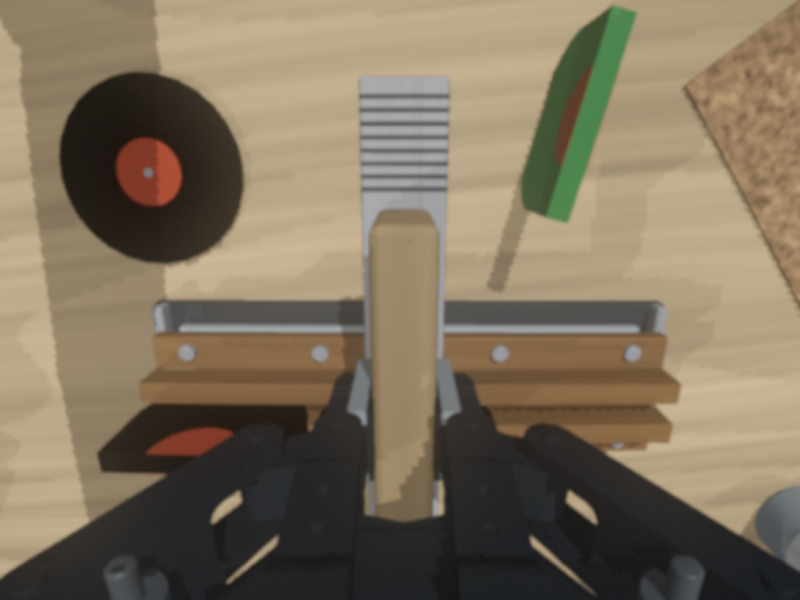

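The wrist picture shows the grip unchanged (file end still at (405,76)) and stroke 1 gave about 6 N of pressure. I'll do the second stroke and then blank3.

```bash
python3 - <<'E'
from h import *
strokes((.5206,.0753),face=.1035,n=1)
E3=(.5095,-.0313)
arm.line_to(tuple(np.array([E3[0],E3[1],0])-.072*FW+[0,0,.15+OFF]),.12); arm.pause(.3)
strokes(E3,face=.1035,n=2)
cv2.imwrite('pics/w5.png',cv2.resize(snapshot('wrist'),(800,600),interpolation=cv2.INTER_CUBIC))
E
```

```text
down [0.4497 0.0832 0.1925] [0.36 2.31 5.  ]
mid [0.5392 0.0728 0.1916] [-3.66 -0.26  6.51]
end [0.5994 0.0672 0.1919] [-2.31  1.41  5.73]
free [-0.73  0.53 -0.86] 0.19678996653603503 16.2917
down [ 0.4386 -0.0236  0.1924] [-0.16  0.62  5.83]
mid [ 0.5281 -0.0334  0.1916] [-4.29  0.56  7.22]
end [ 0.5883 -0.0397  0.1919] [-2.54 -0.11  7.04]
down [ 0.4386 -0.0236  0.1924] [-0.45  1.1   6.63]
mid [ 0.5281 -0.0334  0.1916] [-4.55 -0.32  7.51]
end [ 0.5883 -0.0397  0.1919] [-2.22  0.34  6.79]
free [ 0.11 -0.28  0.78] 0.19287161956923993 26.9
```

View pics/w5.png

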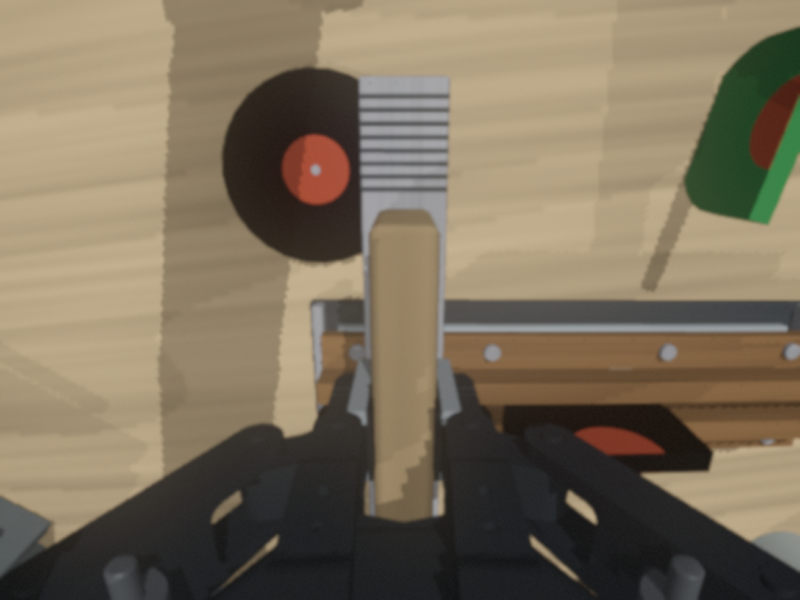

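```bash
python3 - <<'E'
from h import *
p=arm.read_tool_pos(); arm.line_to((p[0],p[1],.27),.15)
arm.movep((.45,.28,.27),down(105))
M=np.array([.4397,.3955]);q=down(121.8)
arm.movep((*M,.20),q)
arm.line_to((*M,.105),.12)
f0=np.array(arm.read_ft_force())
z=.095
while z>.0895:
    arm.line_to((*M,z),.03)
    f=np.array(arm.read_ft_force())-f0
    if f[2]>2.5: break
    z-=.001
print(z,f,arm.read_tool_pos())
arm.move_gripper(1.0); arm.pause(.2)
arm.line_to((*M,.24),.15)
cp=campose('wrist');im=snapshot('wrist')
cv2.imwrite('pics/w6.png',cv2.resize(im,(800,600),interpolation=cv2.INTER_CUBIC))
print(arm.read_time())
E
```

```text
0.091 [-0.79781355 -0.34702016  3.24694216] [0.43981257 0.39563366 0.09137944]
33.6167
```

View pics/w6.png

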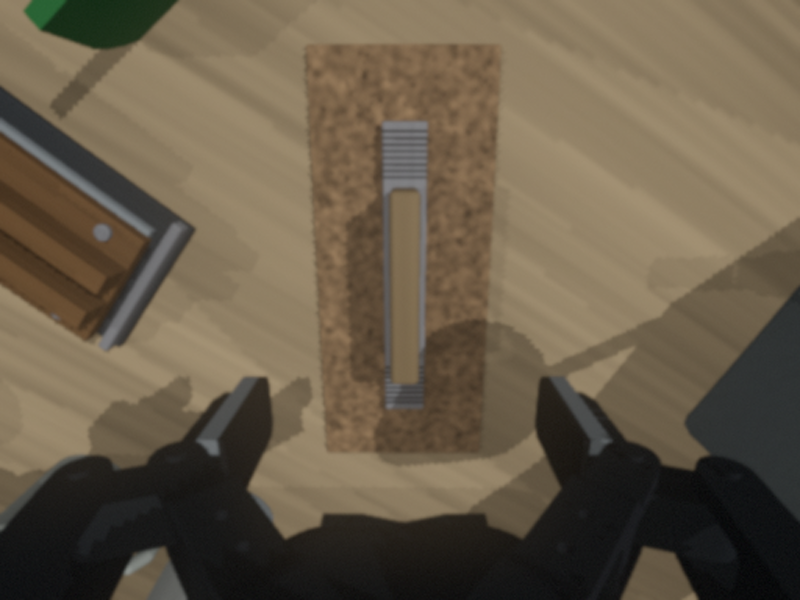

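The file lies central and parallel on the mat (blade (382–428, 122–408)). Now the drawer handle.

```bash
python3 - <<'E'
from h import *
arm.movep((.50,.05,.33),down(20))
arm.movep((.5389,-.3872,.25),down(-37.9))
arm.move_gripper(.35)
cp=campose('wrist');im=snapshot('wrist'); print(arm.read_tool_pos(),arm.read_opening(),proj([[.5389,-.3872,.08]],cp)*1.5625)
cv2.imwrite('pics/w7.png',cv2.resize(im,(800,600),interpolation=cv2.INTER_CUBIC))
im=snapshot('top');crop(im,355,80,485,220,4.2,'cab2')
E
```

```text
[ 0.53886119 -0.38723676  0.24999274] 0.34996026129041874 [[403.72506598 301.42005544]]
```

View pics/w7.png

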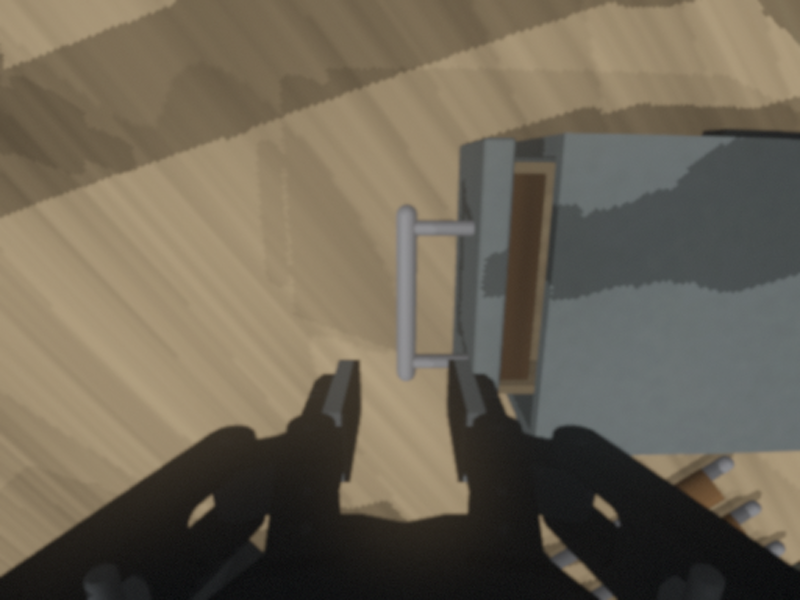

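```bash
python3 - <<'E'
from h import *
arm.move_gripper(.27)
H=np.array([.5401,-.3881]);q=down(-37.9);X=np.array([.789,-.614])
arm.line_to((*H,.17),.12,ori=q)
f0=np.array(arm.read_ft_force())
arm.line_to((*H,.133),.06)
print('at bar',np.array(arm.read_ft_force())-f0)
arm.move_gripper(0,effort=40)
print(arm.read_opening(),np.array(arm.read_ft_force())-f0)
d=0
while d<.235:
    st=.05 if d<.15 else .006
    d+=st
    arm.line_to((*(H-d*X),.133),.10 if st>.01 else .05)
    f=np.array(arm.read_ft_force())-f0
    print(round(d,3),np.round(f,1),round((np.array(arm.read_tool_pos())[:2]-H)@-X,4))
    if f[:2]@X>12: break
print(arm.read_time(),arm.read_tool_pos())
E
```

```text
at bar [ 0.38692124 -0.65573623 -0.07098498]
0.11076692990530808 [ 0.71713324 -0.4492266   0.40918973]
0.05 [-0.   1.4  2.1] 0.0501
0.1 [-0.1  0.7  4.3] 0.0996
0.15 [0.2 2.1 6.6] 0.15
0.156 [2.2 0.6 4.5] 0.1558
0.162 [0.8 1.6 5.5] 0.1623
0.168 [3.  1.9 6.3] 0.1689
0.174 [1.5 1.4 6.8] 0.1753
0.18 [1.5 2.  7.5] 0.1816
0.186 [2.1 2.1 8.4] 0.1878
0.192 [2.4 2.4 8. ] 0.1939
0.198 [1.3 3.1 8.5] 0.2
0.204 [5.  1.3 4.8] 0.2042
0.21 [12.1 -3.8 -6.1] 0.205
0.216 [ 20.6 -10.4 -18.2] 0.2057
44.2583 [ 0.37813641 -0.26122592  0.13338848]
```

```bash
python3 - <<'E'
from h import *
H=np.array([.5401,-.3881]);X=np.array([.789,-.614])
P=H-.2055*X
arm.line_to((*P,.133),.05)
arm.move_gripper(.27); arm.pause(.1)
arm.line_to((*P,.25),.12)
cp=campose('wrist');im=snapshot('wrist'); np.savez('c8',*cp)
cv2.imwrite('pics/w8.png',cv2.resize(im,(800,600),interpolation=cv2.INTER_CUBIC))
P2=P+.12*X
arm.movep((*P2,.30),down(-37.9))
im=snapshot('wrist'); print(arm.read_tool_pos(),arm.read_time())
cv2.imwrite('pics/w9.png',cv2.resize(im,(800,600),interpolation=cv2.INTER_CUBIC))
E
```

```text
[ 0.47151423 -0.33487875  0.29865365] 46.8083
```

View pics/w9.png

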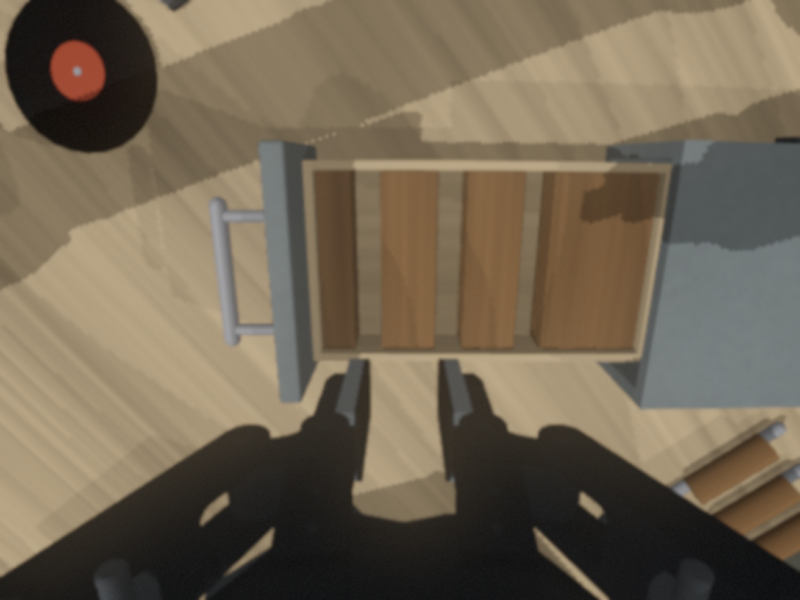

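View pics/w8.png

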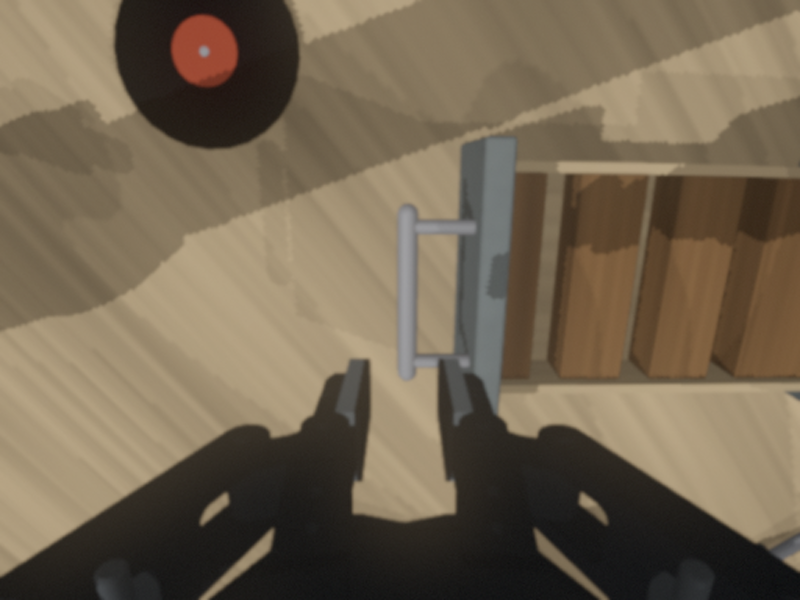

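w9 shows the three pale grooves at columns about 370, 450 and 530 between brown ridges. I'll retake it with an exact wrist pose to measure.

```bash
python3 - <<'E'
from h import *
H=np.array([.5401,-.3881]);X=np.array([.789,-.614])
P=H+(-.2055+.12)*X
arm.movep((*P,.30),down(-37.9)); arm.pause(.4)
cp=campose('wrist');im=snapshot('wrist'); np.savez('c10',K=cp[0],D=cp[1],R=cp[2],t=cp[3])
print(arm.read_tool_pos(),Rn.from_quat(arm.read_eef_rot()).as_matrix().round(3).tolist())
cv2.imwrite('pics/w10.png',cv2.resize(im,(800,600),interpolation=cv2.INTER_CUBIC))
it=snapshot('top');crop(it,310,120,480,260,4.2,'dr_top'); cv2.imwrite('pics/t2raw.png',it)
E
```

```text
[ 0.47265463 -0.33559     0.30004283] [[0.0, 0.789, -0.614], [-0.0, -0.614, -0.789], [-1.0, 0.0, -0.0]]
```

View pics/w10.png

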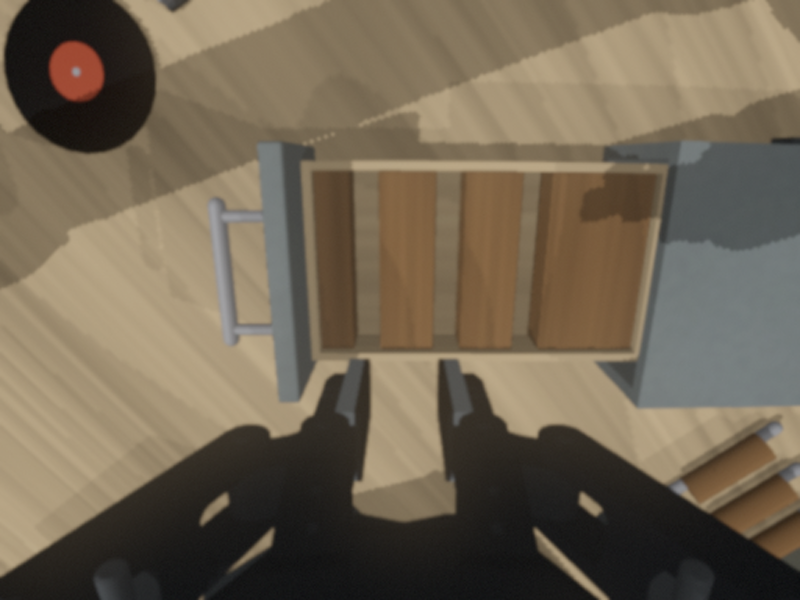

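View pics/dr_top.png

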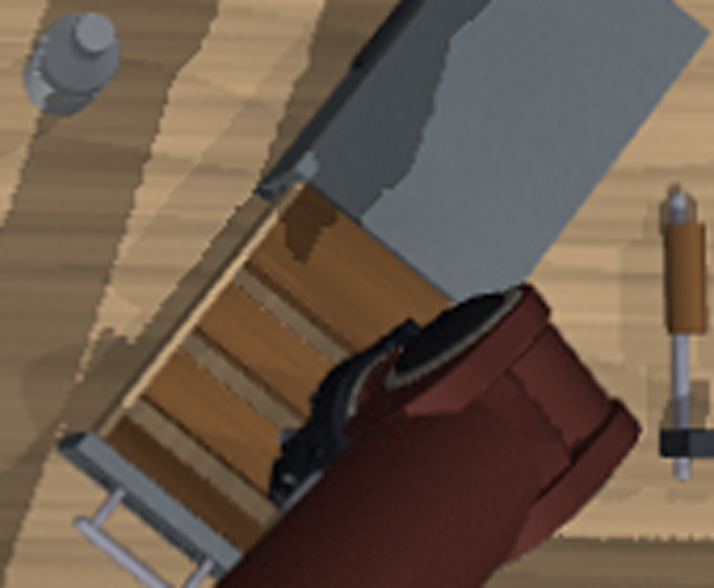

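```bash
python3 - <<'E'
from h import *
np.set_printoptions(precision=4,suppress=True)
cp=campose('wrist'); X=np.array([.789,-.614]);Y=np.array([.614,.789]);H=np.array([.5401,-.3881])-.2055*X
def c(px,z):
    w=cast(np.array(px,float)/1.5625,z,cp)[:,:2]-H; return np.c_[w@X,w@Y]
print('bar',c([(216,202),(232,342)],.08))
print('g1 L floor,R top',c([(357,172),(357,345)],.018),c([(380,172),(378,345)],.05))
print('g2 L top,R floor',c([(437,172),(434,345)],.05),c([(461,172),(457,345)],.018))
print('g3 L top',c([(523,172),(513,345)],.05))
print('side walls',c([(486,166),(480,356)],.045),c([(400,166),(400,356)],.045))
t=cv2.imread('pics/t2raw.png'); cp=campose('top')
def c2(px,z):
    w=cast((np.array(px,float)+.5)/4.2-.5+[310,120],z,cp)[:,:2]-H; return np.c_[w@X,w@Y]
print('top: g1..3 mid floor',c2([(140,403),(260,500),(190,342),(300,420),(243,275),(335,350)],.018))
E
```

```text
bar [[ 0.0012  0.0503]
 [ 0.0012 -0.0451]]
g1 L floor,R top [[ 0.085   0.0666]
 [ 0.081  -0.0731]] [[ 0.1039  0.0674]
 [ 0.1005 -0.0597]]
g2 L top,R floor [[ 0.1427  0.0674]
 [ 0.1431 -0.0597]] [[ 0.163   0.0667]
 [ 0.1647 -0.0732]]
g3 L top [[ 0.2015  0.0677]
 [ 0.2034 -0.0598]]
side walls [[ 0.1768  0.0714]
 [ 0.1795 -0.0711]] [[ 0.1174  0.0712]
 [ 0.1172 -0.071 ]]
top: g1..3 mid floor [[ 0.0988  0.0577]
 [ 0.0989 -0.052 ]
 [ 0.1557  0.0566]
 [ 0.1619 -0.0395]
 [ 0.2178  0.0564]
 [ 0.2175 -0.0286]]
```

```bash
python3 - <<'E'
from h import *
arm.movep((.50,-.15,.32),down(-20))
arm.move_gripper(.7)
arm.movep((.5206,.0753,.26),down(-6.1)); arm.pause(.3)
cp=campose('wrist');im=snapshot('wrist')
print(proj([[.5206,.0753,.108],[.5095,-.0313,.108]],cp)*1.5625)
cv2.imwrite('pics/w11.png',cv2.resize(im,(800,600),interpolation=cv2.INTER_CUBIC))
im=snapshot('top');crop(im,75,165,295,290,3.6,'t11')
E
```

```text
[[401.65086036 309.11738866]
 [402.73211621 481.87503644]]
```

View pics/w11.png

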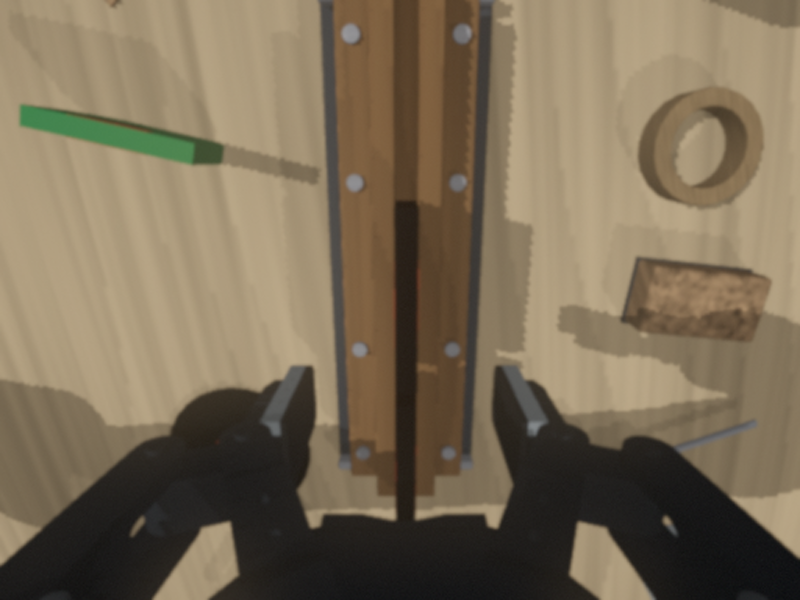

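View pics/t11.png

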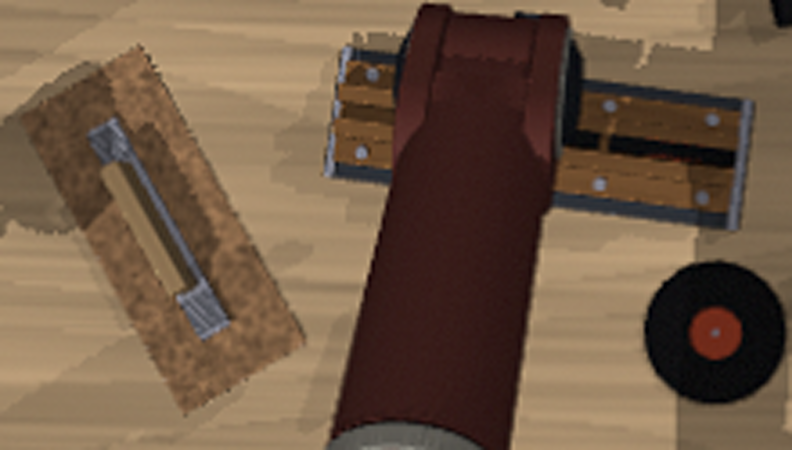

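```bash
python3 - <<'E'
from h import *
cp=campose('wrist')
w=cast(np.array([(405,202),(406,330)])/1.5625,.108,cp); print(w, w[0]-.05*JY)
B=w[0][:2]-.05*JY[:2]; B[0]=.5216; print(B)
q=down(-6.1)
f0=np.array(arm.read_ft_force())
arm.line_to((*B,.20),.12); arm.line_to((*B,.146),.1)
print(np.array(arm.read_ft_force())-f0, arm.read_tool_pos())
arm.move_gripper(0,effort=60); print(arm.read_opening(),np.array(arm.read_ft_force())-f0)
arm.line_to((*B,.26),.1)
print(arm.read_opening(),np.array(arm.read_ft_force())-f0,arm.read_time())
im=snapshot('wrist'); cv2.imwrite('pics/w12.png',cv2.resize(im,(800,600),interpolation=cv2.INTER_CUBIC))
E
```

```text
[[0.52787713 0.12983153 0.108     ]
 [0.52141802 0.06438466 0.108     ]] [0.52255213 0.08011653 0.108     ]
[0.5216     0.08011653]
[0.46822837 0.87834332 0.13183879] [0.52204456 0.08005486 0.14647185]
0.1339698603739266 [0.63309997 0.25311075 1.43117076]
0.13371379526158803 [ 1.20542363  0.43976733 -1.43149004] 53.2333
```

View pics/w12.png

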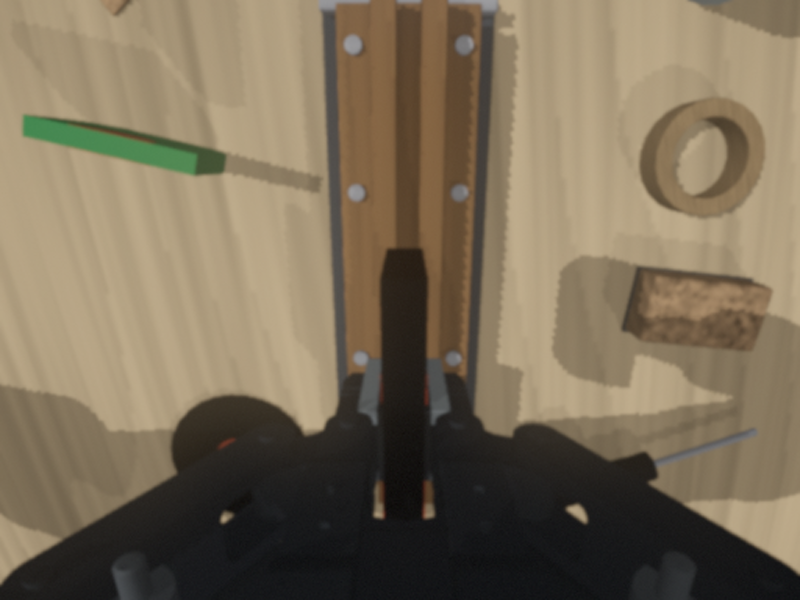

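```bash
cat >> h.py <<'E'
GX=np.array([.789,-.614]);GY=np.array([.614,.789]);GH=np.array([.5401,-.3881])-.2055*GX
def place(g,dy,base):
    # base: TCP height above blank underside; dy: blank centre offset from TCP along handle y
    P=GH+g*GX-dy*GY; q=down(-37.9)
    arm.movep((*P,.30),q); arm.pause(.2)
    f0=np.array(arm.read_ft_force())
    arm.line_to((*P,base+.065),.12); arm.line_to((*P,base+.054),.06)
    z=.054
    while z>.0165:
        z-=.003 if z>.025 else .0015
        arm.line_to((*P,base+z),.05)
        f=np.array(arm.read_ft_force())-f0
        if f[2]>3 : break
    print('z',z,np.round(f,2),arm.read_tool_pos())
    return P
E
python3 - <<'E'
from h import *
cp=campose('wrist');p=np.array(arm.read_tool_pos())
w=cast(np.array([(405,250)])/1.5625,p[2]-.0384,cp)
R=Rn.from_quat(arm.read_eef_rot()).as_matrix(); t=(w-p)@R; print('end in tool',t)
dy=-(t[0,2]+.05); print(dy)   # tool z = -handle y
arm.movep((.50,-.15,.33),down(-20))
P=place(.213,dy,.1084)
print(arm.read_time())
im=snapshot('wrist'); cv2.imwrite('pics/w13.png',cv2.resize(im,(800,600),interpolation=cv2.INTER_CUBIC))
cv2.imwrite('pics/s13.png',cv2.resize(snapshot('side')[200:384,300:512],(800,694))[:600])
E
```

```text
end in tool [[ 0.03837084  0.00073495 -0.05417491]]
0.00417490700773266
z 0.016499999999999976 [-1.98 -0.34  5.47] [ 0.54409386 -0.39659005  0.12656145]
60.725
```

View pics/w13.png

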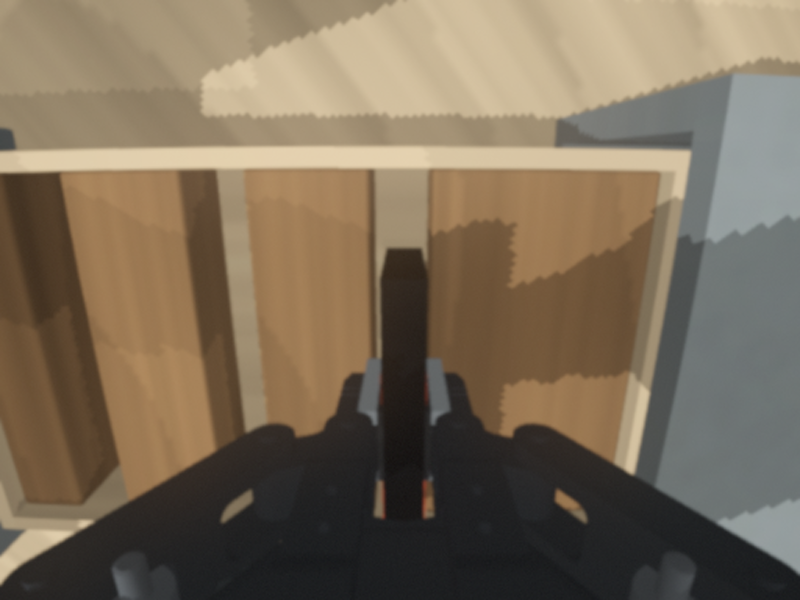

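View pics/s13.png

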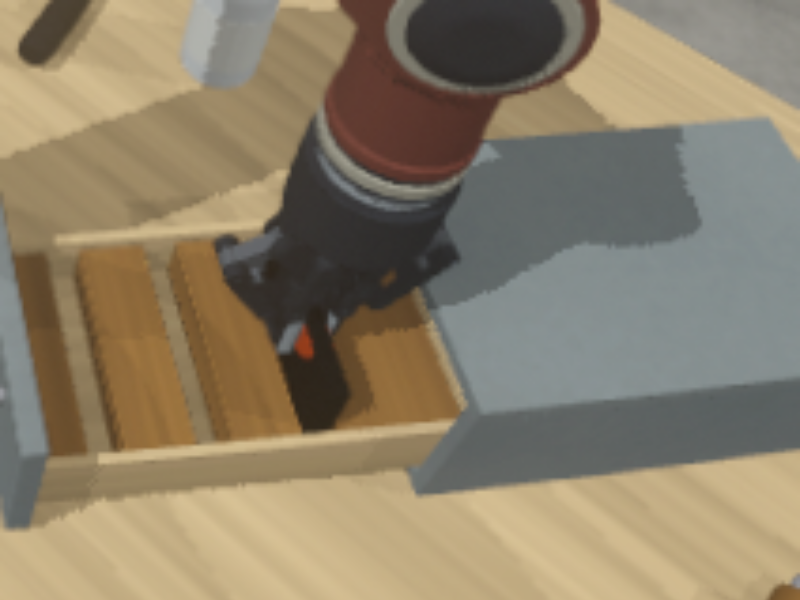

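Blank2 sits in the rear groove (floor contact at nominal height, blank at (405,250) down between the ridges). I'll release it and fetch blank3.

```bash
python3 - <<'E'
from h import *
p=arm.read_tool_pos()
arm.move_gripper(.32); arm.pause(.2)
arm.line_to((p[0],p[1],.25),.1)
im=snapshot('wrist'); cv2.imwrite('pics/w14.png',cv2.resize(im,(800,600),interpolation=cv2.INTER_CUBIC))
arm.movep((.50,-.15,.33),down(-20))
arm.move_gripper(.7)
arm.movep((.5105,-.029,.26),down(-6.1)); arm.pause(.3)
im=snapshot('wrist'); cv2.imwrite('pics/w15.png',cv2.resize(im,(800,600),interpolation=cv2.INTER_CUBIC)); print(arm.read_time(),arm.read_tool_pos())
E
```

```text
65.1833 [ 0.510633   -0.02994887  0.26046751]
```

View pics/w14.png

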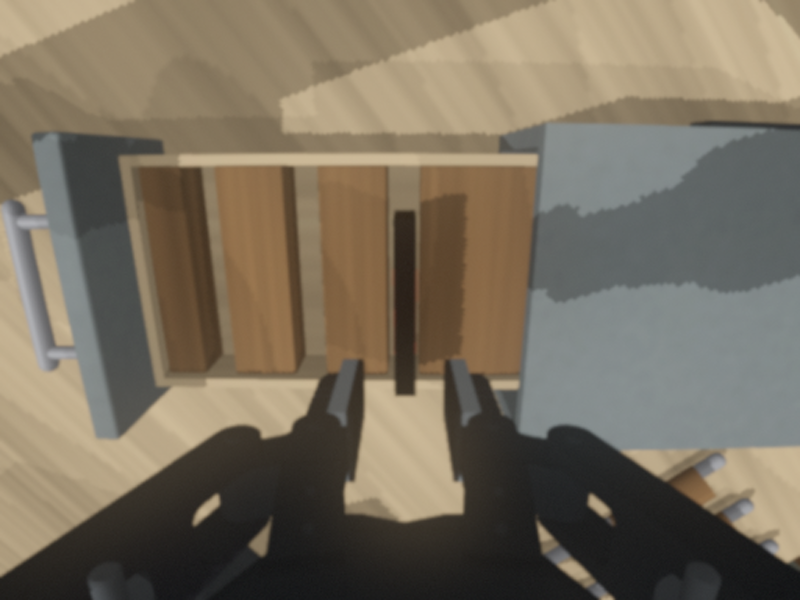

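View pics/w15.png

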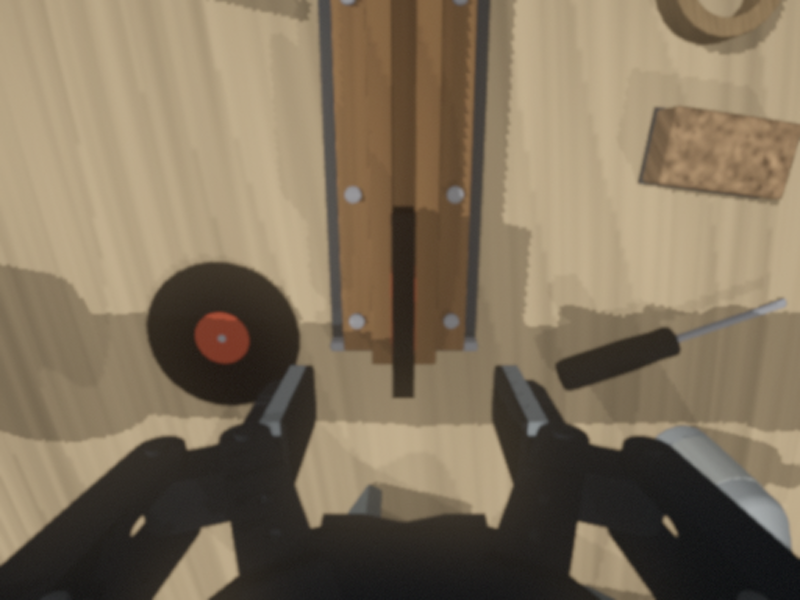

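Blank2 stands upright in the rear groove (column 404). Blank3 is still in the jig at column 403, rows 207–397.

```bash
python3 - <<'E'
from h import *
cp=campose('wrist')
w=cast(np.array([(404,207),(403,397)])/1.5625,.108,cp); B=w.mean(0)[:2]; print(w,B)
arm.line_to((*B,.20),.12); arm.line_to((*B,.146),.1); arm.pause(.2)
zg=arm.read_tool_pos()[2]; print(zg)
arm.move_gripper(0,effort=60); print(arm.read_opening())
arm.line_to((*B,.26),.1); arm.pause(.2)
cp=campose('wrist');im=snapshot('wrist'); cv2.imwrite('pics/w16.png',cv2.resize(im,(800,600),interpolation=cv2.INTER_CUBIC))
print(arm.read_opening(),arm.read_time())
E
```

```text
[[ 0.51719899  0.02290554  0.108     ]
 [ 0.50563445 -0.07926509  0.108     ]] [ 0.51141672 -0.02817978]
0.14669581450216257
0.13309118639668566
0.1283484057265023 68.7583
```

View pics/w16.png

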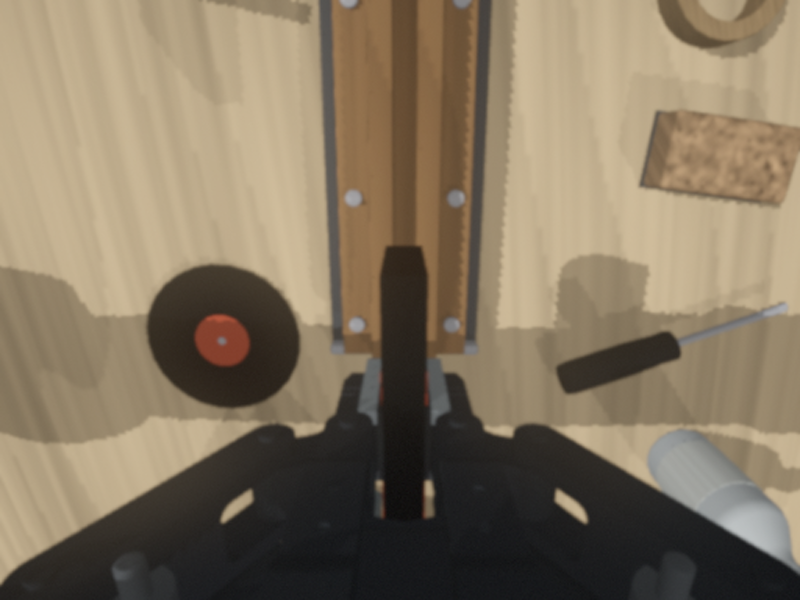

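```bash
python3 - <<'E'
from h import *
arm.movep((.50,-.15,.33),down(-20))
P=place(.153,.004,.1086)
im=snapshot('wrist'); cv2.imwrite('pics/w17.png',cv2.resize(im,(800,600),interpolation=cv2.INTER_CUBIC))
print(arm.read_opening(),arm.read_time())
E
```

```text
z 0.016499999999999976 [-0.91 -0.02  6.94] [ 0.49677361 -0.35950038  0.12622247]
0.13067236602122131 75.7583
```

View pics/w17.png

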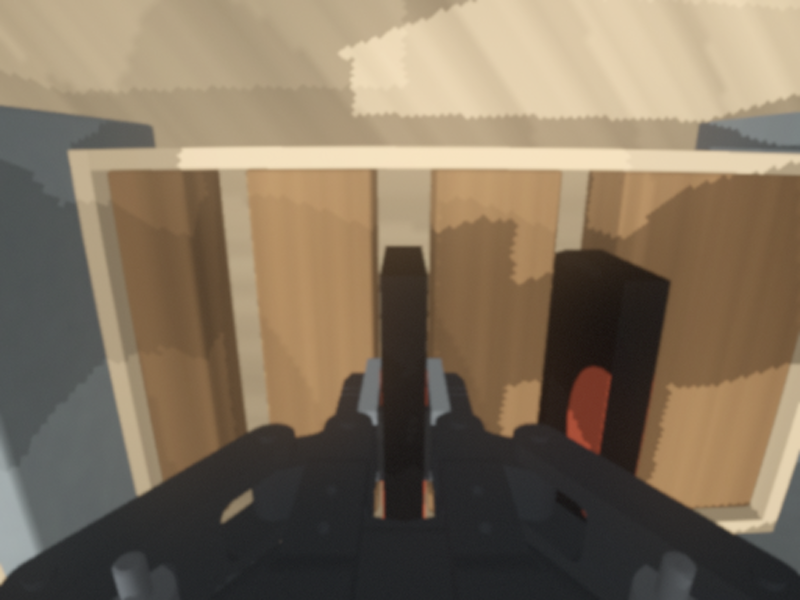

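Blank3 is seated in the middle groove (floor contact), with blank2 behind it at column about 600. Release, retreat and check.

```bash
python3 - <<'E'
from h import *
p=arm.read_tool_pos()
arm.move_gripper(.28); arm.pause(.2)
arm.line_to((p[0],p[1],.25),.1)
im=snapshot('wrist'); cv2.imwrite('pics/w18.png',cv2.resize(im,(800,600),interpolation=cv2.INTER_CUBIC))
arm.movep((.48,-.02,.38),down(-6)); arm.pause(.5)
cv2.imwrite('pics/t18.png',cv2.resize(snapshot('top'),(800,600),interpolation=cv2.INTER_CUBIC))
cv2.imwrite('pics/s18.png',cv2.resize(snapshot('side'),(800,600),interpolation=cv2.INTER_CUBIC))
print(arm.read_time())
E
```

```text
79.6583
```

View pics/w18.png

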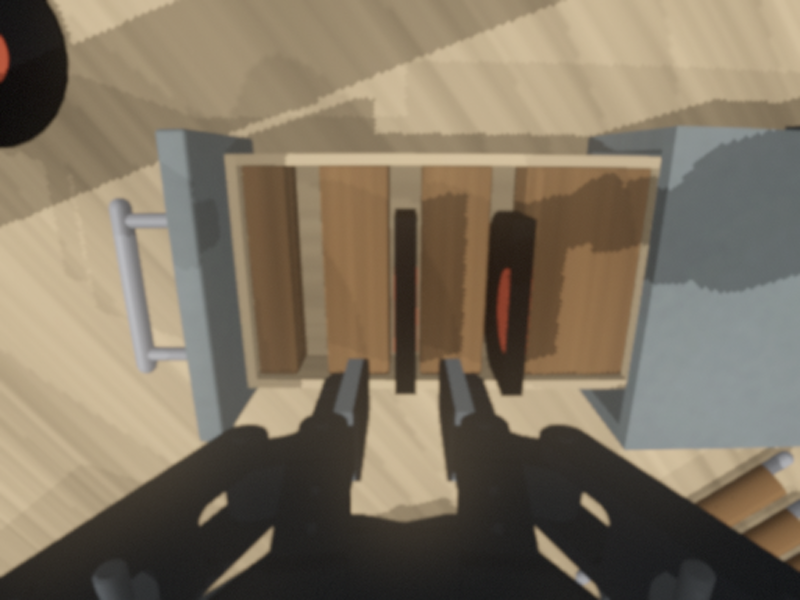

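View pics/t18.png

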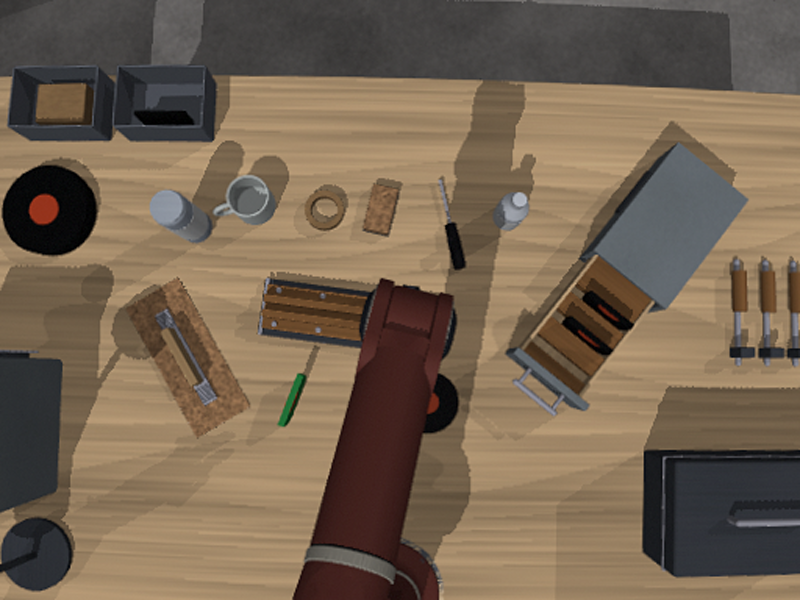

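View pics/s18.png

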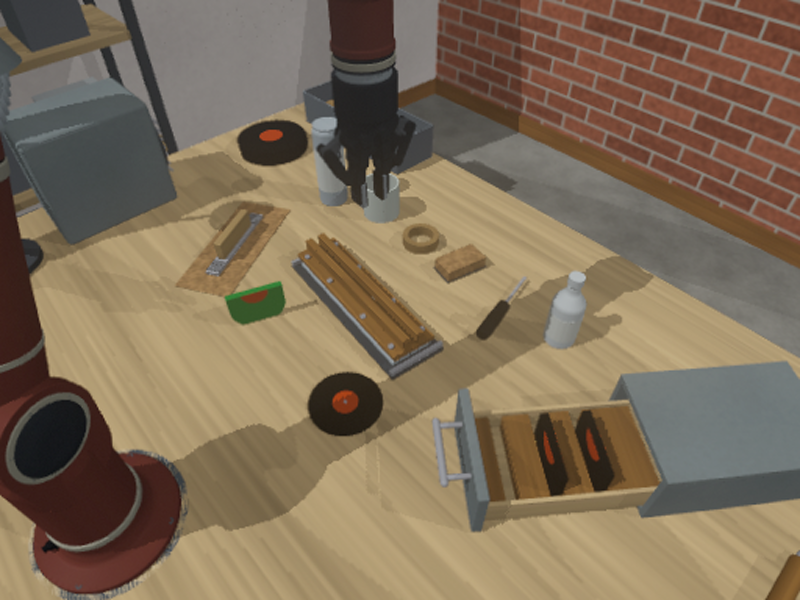

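The side and top pictures show both blanks standing in the middle and rear grooves, the drawer out, the file on its mat and the bystanders in place. Last is a numeric check of the drawer and the file.

```bash
python3 - <<'E'
from h import *
im=snapshot('top');crop(im,75,165,175,290,4.8,'file2');crop(im,310,120,450,280,3.7,'dr2')
cp=campose('top')
h=cast(np.array([(516,371),(559,412)])/1.5625,.08,cp)[:,:2].mean(0); print('bar moved',(h-[.5389,-.3872])@-GX,(h-GH)@GX)
E
```

```text
bar moved 0.19051506135337806 0.013386282146621934
```

View pics/file2.png

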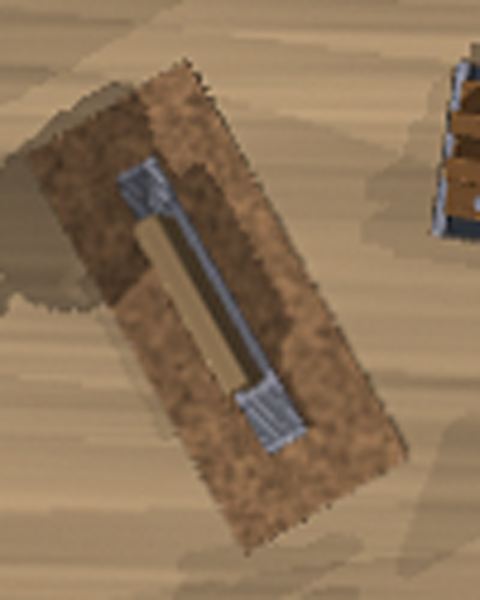

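View pics/dr2.png

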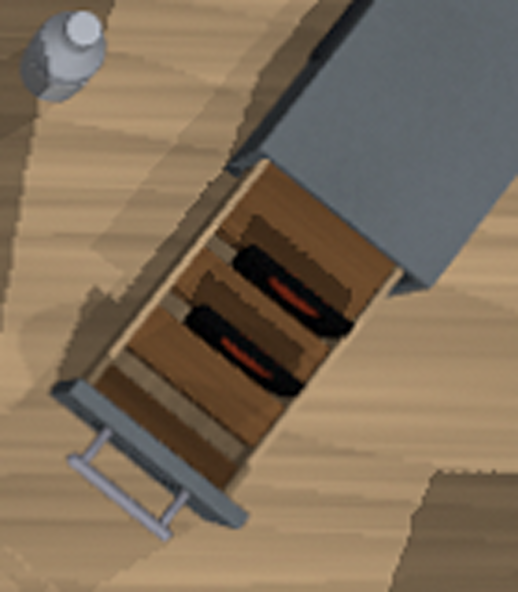

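```bash
python3 - <<'E'
from h import *
cp=campose('top')
h=cast((np.array([(72,460),(168,535)])+.5)/3.7-.5+[310,120],.08,cp)[:,:2].mean(0); print('bar moved',(h-[.5389,-.3872])@-GX,(h-GH)@GX)
m=cast((np.array([(117,180),(155,157),(306,430),(270,453)])+.5)/4.8-.5+[75,165],.011,cp)[:,:2]; d=m[0]+m[1]-m[2]-m[3]
print('file',m.mean(0),np.degrees(np.arctan2(d[1],d[0])))
E
```

```text
bar moved 0.20177993224292154 0.002121411257078449
file [0.43946874 0.39413076] 31.77361873329004
```

```bash
python3 - <<'E'
from h import *
K,D,_,_=campose('wrist'); T=np.eye(4)
T[:3,:3]=Rn.from_quat(down(-37.9)).as_matrix(); 
for p,px in [((.4968,-.3595,.25),[(120,203),(147,366)]),((.47265,-.33559,.30),[(216,202),(232,342)]),((.3780,-.2619,.25),[(408,209),(407,376)])]:
    T[:3,3]=p; C=T@camera_info('wrist')['T_tool_cam']; R=C[:3,:3].T
    w=cast(np.array(px)/1.5625,.08,(K,D,R,-R@C[:3,3]))[:,:2].mean(0)-GH; print(w@GX)
E
```

```text
0.003451878529801611
0.0017040547069724428
0.0026627856483510733
```

```bash
python3 - <<'E'
from h import *
print(ticket.finish_job(), arm.read_time())
E
```

```text
the job is handed in; nothing more can be done
the job is handed in; nothing more can be done
```

I filed both blanks that were there, laid the file back on its mat, pulled the drawer out to its stop and stood both blanks in the rack. The job is handed in; at the last clock reading before that it had taken about 80 s, and the hand-in gave no verdict.

- **Filing:** The left slot (blank1) was empty. I gave the middle blank (blank2) and then the right blank (blank3) two forward strokes each. Each stroke pressed with about 5–7.5 N, and the file was lifted about 34 mm clear for each return.
- **File:** It lies at (0.439, 0.394), at 31.8°. The mat is centred at about (0.440, 0.395), at about 32°. The file was not knocked aside at any point I could see.
- **Drawer:** I pulled it until it met the stop after about 205 mm, having started about 20 mm open. Pictures taken after the pull and at the end put the handle within about 1–4 mm of that, which is about the measuring error.
- **Blanks:** blank2 stands upright in the rear groove and blank3 in the middle groove, both straight edge up. They were still standing in the last pictures.
- **Bystanders:** The other things on the bench look unmoved.
- **Disagreement:** My first reading of the final drawer position came out about 13 mm short. I had picked the wrong pixels, and a re-reading from a zoomed picture agreed to about 2 mm.

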